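# Unload the potting mould at the power-electronics bench

## Task

Switch off the mould's supply at its toggle lever, then take the hold-down bar off the mould and hang it by its handle across both hooks of the stand. Then lift every cast module out of the mould and set it flat and upright on the tray, one to each outlined place and square with the outline, filling the row nearest the robot before using the far row. Leave the multimeter and the dish where they are.

Things in the scene. Friction and masses are not known exactly. Their poses are not given: they have to be found in the camera images.
- mould: Open aluminium potting mould, fixed, 181 (x) by 215 (y) by 42 mm high, with six rectangular cavities in two rows of three, centres at x = -42 and 42 mm, y = -66, 0 and 66 mm. Each is 67 by 53 mm and 30 mm deep (floor 12 mm above the bench). Some may be empty. Origin: centre of its underside.
- bar: Hold-down bar, loose, 0.4 kg: flat steel strip 38 (x) by 200 (y) by 10 mm lying along the middle of the mould over the inner edges of the castings, with a dark bail handle: a round grip 10 mm thick along the strip's y, its centre line 72 mm above the strip's underside, on two uprights 110 mm apart. Same either way round. Origin: centre of its underside.
- handle (a point): Middle of the bar handle's level grip, on its centre line; axes as the hold-down bar's (grip along y).
- stand: Hook stand, fixed: two steel hooks 10 mm thick at y = -32 and +32 mm, their axes level 150 mm above the bench, pointing to the stand's -x (to the robot), ends turned up 22 mm at x = -42 mm (level part x = -28 to 70 mm). Upright at x = 70 to 90 mm, top 160 mm high; foot plate 12 mm thick. Origin: on the bench under the seat. Tray and stand flank the mould, either way round.
- seat (a point): Midway between the two hooks, 160 mm above the bench over the stand's origin: where the centre line of a 10 mm handle lies when it hangs across both hooks, along the stand's y; both hooks then pass through the handle. Axes as the stand's.
- tray: Flat grey tray fixed to the bench, 205 (x) by 240 (y) mm, floor 6 mm above the bench, with a rim 12 mm high and six white rectangular outlines (72 by 58 mm inside, x by y) in two rows of three. Origin: centre of its underside; its -x side is the one nearest the robot.
- switch (a joint): Toggle lever of the mould's supply: 0 = on (leaning to the robot), 1.0 = off (leaning fully away); it turns about the supply's y, stays where it is left, and yields to a few newtons.
- switch_tip (a point): Centre of the 26 mm ball on the end of the toggle lever, 60 mm from the lever's pivot, which lies 62 mm above the bench over the supply's origin; the lever leans 0.5 rad to the robot at joint 0.
- supply: Supply box fixed to the bench, 75 (x) by 150 (y) by 40 mm; the lever stands in a small block in the middle of its top and swings away from the robot along the box's +x. Origin: centre of its underside.
- multimeter: Bystander: orange and black multimeter lying flat, 90 by 190 by 40 mm, loose; origin under its centre.
- dish: Bystander: metal dish 120 mm across and 35 mm high, loose; origin under its centre.
- place1 (a point): Centre of the outlined place on the tray floor, tray frame (-45, -70) mm: near row (places 1 to 3 are the row nearest the robot, 4 to 6 the far row).
- place2 (a point): Centre of the outlined place on the tray floor, tray frame (-45, 0) mm: near row (places 1 to 3 are the row nearest the robot, 4 to 6 the far row).
- place3 (a point): Centre of the outlined place on the tray floor, tray frame (-45, 70) mm: near row (places 1 to 3 are the row nearest the robot, 4 to 6 the far row).
- place4 (a point): Centre of the outlined place on the tray floor, tray frame (45, -70) mm: far row (places 1 to 3 are the row nearest the robot, 4 to 6 the far row).
- place5 (a point): Centre of the outlined place on the tray floor, tray frame (45, 0) mm: far row (places 1 to 3 are the row nearest the robot, 4 to 6 the far row).
- place6 (a point): Centre of the outlined place on the tray floor, tray frame (45, 70) mm: far row (places 1 to 3 are the row nearest the robot, 4 to 6 the far row).
- casting1: Cast module, 0.1 to 0.25 kg, may be absent: black body 64 (x) by 50 (y) by 28 mm; on the middle of its top a grey upright terminal strip to grip, 16 mm thick (x), 40 long (y), 30 high (58 mm overall). Same either way round. Origin: centre of its underside. Starts in the mould cavity at (-42, -66) mm, body top 2 mm below the mould's face.
- casting2: Cast module, 0.1 to 0.25 kg, may be absent: black body 64 (x) by 50 (y) by 28 mm; on the middle of its top a grey upright terminal strip to grip, 16 mm thick (x), 40 long (y), 30 high (58 mm overall). Same either way round. Origin: centre of its underside. Starts in the mould cavity at (-42, 0) mm, body top 2 mm below the mould's face.
- casting3: Cast module, 0.1 to 0.25 kg, may be absent: black body 64 (x) by 50 (y) by 28 mm; on the middle of its top a grey upright terminal strip to grip, 16 mm thick (x), 40 long (y), 30 high (58 mm overall). Same either way round. Origin: centre of its underside. Starts in the mould cavity at (-42, 66) mm, body top 2 mm below the mould's face.
- casting4: Cast module, 0.1 to 0.25 kg, may be absent: black body 64 (x) by 50 (y) by 28 mm; on the middle of its top a grey upright terminal strip to grip, 16 mm thick (x), 40 long (y), 30 high (58 mm overall). Same either way round. Origin: centre of its underside. Starts in the mould cavity at (42, -66) mm, body top 2 mm below the mould's face.
- casting5: Cast module, 0.1 to 0.25 kg, may be absent: black body 64 (x) by 50 (y) by 28 mm; on the middle of its top a grey upright terminal strip to grip, 16 mm thick (x), 40 long (y), 30 high (58 mm overall). Same either way round. Origin: centre of its underside. Starts in the mould cavity at (42, 0) mm, body top 2 mm below the mould's face.
- casting6: Cast module, 0.1 to 0.25 kg, may be absent: black body 64 (x) by 50 (y) by 28 mm; on the middle of its top a grey upright terminal strip to grip, 16 mm thick (x), 40 long (y), 30 high (58 mm overall). Same either way round. Origin: centre of its underside. Starts in the mould cavity at (42, 66) mm, body top 2 mm below the mould's face.
Things that resemble listed ones, but are neither listed nor needed, are in the scene too. Leave any orange look-alike of the stand alone.

How it is judged:
By the outcome, as a careful person would: the job done as asked, in the order asked, and still so for the second after the job is handed in, with the robot touching nothing.
Of casting1, casting2, casting3, casting4, casting5, casting6 only 4 to 6 are there at a start; the rules pass over those that are not, and their reading is None.
At some moment in a run one of casting1, casting2, casting3, casting4, casting5, casting6 may be knocked a few centimetres aside while the robot is not near it.
Once in a run the grip may slacken for a moment while it holds something.
It also fails if it takes over 200 s, if anything falls off the work surface, if the arm or the gripper's body presses on something with over 40 N, if the wrist force passes 120 N, or if a joint passes its speed limit or range.

## Robot

A 6-joint arm with a two-finger parallel gripper is mounted at the origin on the work surface. World frame = base frame: x ahead of the robot, y to its left, z up, the work surface at z = 0. Lengths are in mm, angles in rad, forces in N, time in s.
With the tool pointing down it reaches from about 300 to 775 mm from the base axis. Payload 14.6 kg.
Tool frame: the origin (TCP) lies midway between the tips of the shut fingers; the grasp point (between the pads) lies 19 mm behind it (manip.grasp_offset is the distance from the TCP to the grasp point, in mm); z points along the fingers, y is the line along which they close (so a half turn about z gives the same grasp; the last joint's range is limited). The gripper opens to 94 mm and grips with 3 to 60 N. Pads are 16 mm wide; open, the fingers measure 119 mm over their backs; the gripper's body (75 mm by 177 mm) begins 78 mm behind the grasp point.
Start: joints at [1.27, 0.3, 1.521, -0, 1.321, -0.067], TCP at [127.42, 535.027, 205.446] pointing down, gripper open.
Joint ranges: [-3.03, 3.03], [-0.79, 2.21], [0.23, 2.52], [-1.04, 4.18], [0, 3.07], [-2.55, 2.55]. Speed limits (rad/s): [2.22, 2.22, 2.57, 3.14, 3.14, 3.14].

## Interface

Orientations are given as [roll, pitch, yaw] about the fixed x, y, z axes, in that order (R = Rz(yaw) Ry(pitch) Rx(roll)).
In Python, from cell import manip, viewer gives the robot as it stands. The module is installed in compiled form; this text tells all that it offers.
- The arm moves only by the tool move_arm, never from a script. Its argument "moves" is a list of rows, each a list of 4 numbers: the shift along the tool's x, y, z in m, then the turn about the tool's z in rad. A call has 1 to 12 rows; each row is the pose to reach, as a shift and turn from the pose commanded when the call began, along the tool's axes at that moment; what a row does not reach only later rows make up. A row lasts 1/10 s, in which the tool goes at most 50 mm and 8.59 degrees, less where a joint would pass 70% of its speed; a pose out of reach is approached as far as the arm can. A call with a gripper value outside its range is refused whole. "jaw" is the finger opening in m, from 0 to 0.094, set as the call begins (left out, the last holds). The fingers move at their own pace and stop on an object; "squeeze" is the grip in N (left out, the last holds). Time passes only in rows, so rows that repeat a pose let the fingers close. It gives the time, the measured TCP pose, the force, the opening and the grip force at its end, in the units of the state.
- manip.read_state(): the state, without advancing time (a new reading comes with each control period).
- viewer.camera(name): name is "side" or "top" or "wrist"; returns a dict with "frame" (480x640x3 uint8, blue, green, red), "z_map" (480x640 float32, mm along the optical axis (not along the pixel's ray), 0 where there is no reading), "fx", "fy", "cx", "cy" (pixels), "origin" and "orientation" of the camera in the world. Camera axes: x right, y down, z forward; pixel columns grow to the right and rows downward; lengths in mm; the calibration is good to about 2 mm. A picture is of the moment at which its call begins.
- manip.sign_off(): hands the job in; it is judged then, once.
The state is a dict: "clock": time; "joints": joint angles; "qd": joint speeds; "effort": joint torques, N m; "eef_pos": TCP position; "eef_rot": TCP orientation; "wrist_force": force on the tool from outside, world axes, zero at the start; "moment": the same for the moment, N m; "finger_gap": finger opening in mm; "finger_force": force on a finger pad.
Only numpy, scipy, OpenCV 4.12 (cv2) and the standard library are available. Lean on these libraries where they do the work, as an engineer would, in place of code of your own. Each camera call takes 0.05 s, during which the arm holds its last target. There are 200 camera calls.

## Working session

There is one attempt and no reset: what is moved stays moved. The work goes in short steps, Python scripts to look and compute and a tool call to move; the robot and the scene stay as the last step left them, time stands still between calls to the robot, and variables do not carry over. Pictures are saved under pics/ and viewed, at most 14 in all, crops included, and the job is handed in when it is done.

Besides the shell and the picture viewer there is one more tool, called after "Call:" by a JSON object that holds its "fn" and its "kwargs". move_arm: Moves the arm, as the interface text tells. Its arguments: {"type":"object","properties":{"moves":{"type":"array"},"jaw":{"type":"number"},"squeeze":{"type":"number"}},"required":["moves"]}

```bash
mkdir -p pics
cat > h.py <<'E'
import numpy as np, cv2
from cell import manip, viewer
from scipy.spatial.transform import Rotation as R
def cam(n,save=None):
    c=viewer.camera(n)
    if save: cv2.imwrite('pics/'+save,c['frame'])
    np.save(f'last_{n}.npy',c,allow_pickle=True); return c
def last(n): return np.load(f'last_{n}.npy',allow_pickle=True).item()
def rot(c):
    o=np.array(c['orientation'],float)
    return o if o.shape==(3,3) else R.from_euler('xyz',o).as_matrix()
def cloud(c):
    z=c['z_map']; v,u=np.mgrid[:480,:640]
    p=np.stack([(u-c['cx'])/c['fx']*z,(v-c['cy'])/c['fy']*z,z],-1)
    p=p@rot(c).T+np.array(c['origin']); p[z==0]=np.nan; return p
def px(c,P):
    q=(np.array(P,float)-c['origin'])@rot(c); return np.stack([c['fx']*q[...,0]/q[...,2]+c['cx'],c['fy']*q[...,1]/q[...,2]+c['cy']],-1)
def atz(c,uv,z):
    uv=np.atleast_2d(np.array(uv,float)); d=np.c_[(uv[:,0]-c['cx'])/c['fx'],(uv[:,1]-c['cy'])/c['fy'],np.ones(len(uv))]@rot(c).T
    o=np.array(c['origin']); return o+d*((z-o[2])/d[:,2])[:,None]
E
python3 - <<'E'
from h import *
for n in ['side','top','wrist']:
    c=cam(n,n+'0.png'); print(n,c['fx'],c['cx'],c['cy'],c['origin'],c['orientation'])
print(manip.read_state())
E
```

```text
side 471.74547702248134 314.8604350441337 229.01824829343897 [-184.42937346 -639.88956344  859.88843469] [-2.24467107 -0.02208105 -0.771886  ]
top 596.0397951469383 308.8198885349507 241.97773370500022 [ 226.58848217   16.05440352 1385.74680121] [-2.96599333  0.00642474 -1.59890346]
wrist 352.97699346881706 312.8555066661778 235.25050471725018 [ 60.56621863 550.95288684 384.39089226] [2.90389372e+00 1.56603282e-03 1.33780799e+00]
{'clock': 0.15, 'joints': array([ 1.27039305e+00,  3.00340888e-01,  1.52142685e+00,  6.09790654e-06,
        1.32066080e+00, -6.66290259e-02]), 'qd': array([ 0.00130993, -0.00156726, -0.00341504,  0.00024856, -0.00250837,
       -0.00032969]), 'effort': array([ 2.23170136e-03, -5.31969488e+01, -3.52818954e+01,  7.08762417e-02,
        2.37277045e-02, -7.90930653e-05]), 'eef_pos': array([127.36972336, 534.8578526 , 205.02299387]), 'eef_rot': array([-3.14075902e+00, -6.15467158e-05,  2.90781686e+00]), 'wrist_force': array([-0.3221336 ,  0.37783091,  0.23843408]), 'moment': array([ 0.01300028, -0.0138    , -0.06694686]), 'finger_force': 0.0, 'finger_gap': 93.79961810817402}
```

View pics/top0.png

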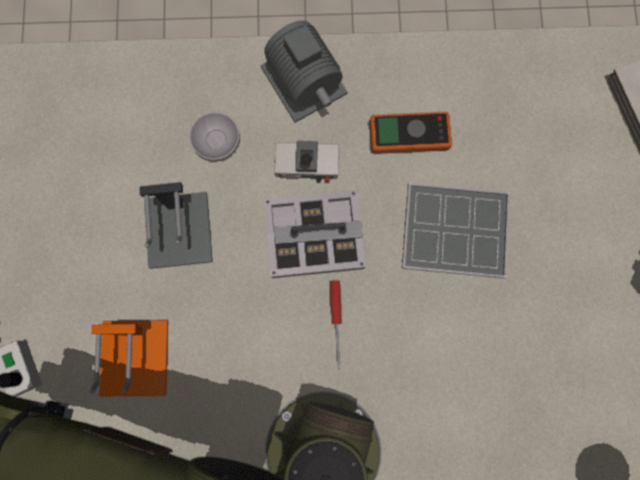

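View pics/side0.png

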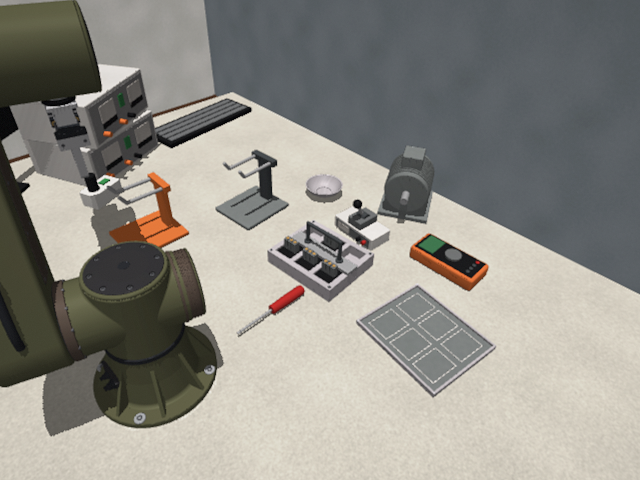

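The top view shows the mould at (315,235) with castings at (287,254), (316,252), (345,247) and (312,212), so there are four: 1, 2, 3 and 5. The tray is at (455,231), the grey stand at (175,225), the supply at (306,160) and the orange look-alike at (132,357). The side view agrees, with the lever ball at (357,204).

Run:
```python
from h import *
c=last('top'); P=cloud(c); s=last('side'); Q=cloud(s)
def rect(name,C,lo,hi,box):
    u0,u1,v0,v1=box; A=C[v0:v1,u0:u1].reshape(-1,3); A=A[(A[:,2]>lo)&(A[:,2]<hi)]
    r=cv2.minAreaRect(A[:,:2].astype(np.float32)); print(name,len(A),np.round(r[0],1),np.round(r[1],1),round(r[2],2),'z',np.round(np.percentile(A[:,2],[5,50,95]),1)); return A
b=P[300:330,200:260].reshape(-1,3);print('bench z top',np.nanmedian(b[:,2]),np.nanstd(b[:,2]))
rect('mould',P,30,60,(255,375,180,285))
rect('tray',P,4,20,(392,520,175,285))
rect('stripbar',P,47,70,(262,372,210,250))
rect('grip',P,95,135,(262,372,205,260))
rect('stand foot',P,7,30,(130,222,180,280))
rect('hooks',P,135,200,(130,222,170,260))
rect('supply',P,25,50,(265,350,130,190))
rect('ball',P,85,150,(265,350,130,190))
rect('ball side',Q,95,150,(345,370,190,225))
for z0 in (55,):
  m=((P[...,2]>z0)&(P[...,2]<85)).astype(np.uint8); m[:180]=0;m[280:]=0;m[:,:262]=0;m[:,372:]=0
  n,l,st,ce=cv2.connectedComponentsWithStats(m)
  for i in range(1,n):
    if st[i,4]>8:
      A=P[l==i]; r=cv2.minAreaRect(A[:,:2].astype(np.float32)); print('blob',np.round(ce[i]),np.round(r[0]),np.round(r[1]),round(r[2],1),np.round(np.median(A[:,2]),1))
for n,C,bx in (('top',c,(125,375,120,290)),):
  u0,u1,v0,v1=(260,520,120,290); cv2.imwrite('pics/crop1.png',cv2.resize(c['frame'][v0:v1,u0:u1],None,fx=3,fy=3,interpolation=cv2.INTER_CUBIC))
```

```text
bench z top 0.3939888295340097 2.761004152819148
mould 5364 [489.5   5.9] [247.7 216.9] 3.95 z [36.4 42.7 54.9]
tray 7905 [ 493.5 -330.7] [309.1 262.6] 88.26 z [ 4.4  7.3 13.2]
stripbar 1401 [490.8   7. ] [218.1  94.5] 88.02 z [48.1 53.  68.8]
grip 263 [487.6  -3. ] [ 11.1 118.8] 2.83 z [111.4 118.  122.4]
stand foot 3746 [513.9 331.7] [239.  214.9] 0.16 z [ 8.  12.2 17. ]
hooks 993 [513.1 327.2] [136.3  90.9] 4.02 z [146.9 157.  168.7]
supply 1492 [661.   19.8] [150.1  88. ] 85.42 z [30.3 40.1 45.4]
ball 109 [639.   20.4] [24.4 23.7] 41.11 z [115.9 124.  130.9]
ball side 75 [635.5  14.7] [21.2 22.9] 79.47 z [105.1 119.3 126.7]
blob [311. 212.] [530.  10.] [17. 40.] 3.2 69.8
blob [342. 230.] [490. -57.] [18. 17.] 61.7 58.9
blob [295. 234.] [483.  49.] [23. 16.] 88.9 57.2
blob [344. 245.] [451. -61.] [18. 40.] 3.1 70.0
blob [315. 248.] [447.   4.] [17. 39.] 3.9 69.6
blob [286. 251.] [442.  69.] [17. 40.] 4.3 70.2
```

View pics/crop1.png

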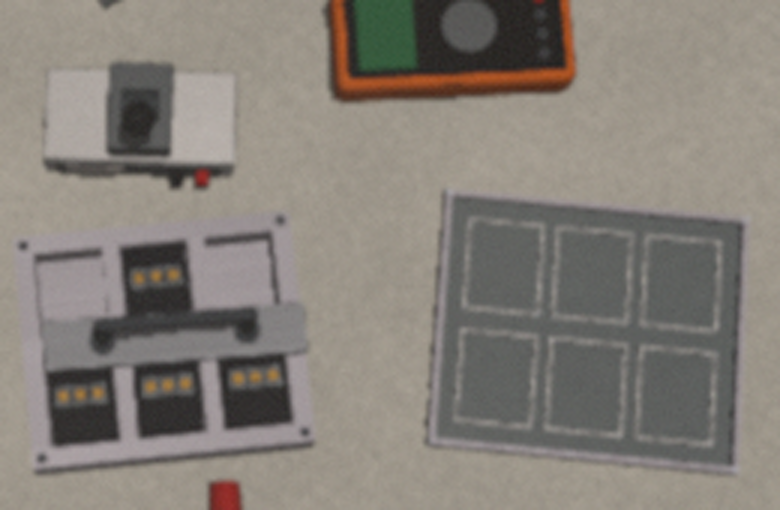

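Crop: the outline centres are at (503,265), (592,274), (681,282) for the far row and (495,378), (586,388), (677,396) for the near row. The supply's top corners are (46,70), (235,72), (235,165) and (44,160), and the ball is at (138,120). The two far-row side cavities are empty. I'll work out the poses and start moving over the mould.

```bash
cat >> h.py <<'E'
def to(*wps):
    """world waypoints (x,y,z,yaw_deg) -> move rows from current measured pose"""
    s=manip.read_state(); p=s['eef_pos']; r,pt,y=s['eef_rot']; M=R.from_euler('xyz',[np.pi,0,y]).as_matrix()
    print('now',np.round(p,1),'yaw',round(np.degrees(y),2),'F',np.round(s['wrist_force'],1),'gap',round(s['finger_gap'],1),'grip',round(s['finger_force'],1),'t',round(s['clock'],1))
    for w in wps:
        d=M.T@(np.array(w[:3])-p); t=(y-np.radians(w[3])+np.pi)%(2*np.pi)-np.pi
        print(w,'->',[round(x/1000,4) for x in d]+[round(t,4)])
E
python3 - <<'E'
from h import *
c=last('top'); P=cloud(c); f=lambda L:np.array(L)/3+np.array([260,120])-1/3
L=atz(c,f([(677,396),(586,388),(495,378),(681,282),(592,274),(503,265)]),6)[:,:2]; print('places',L.round(1).tolist())
print('yaw',np.degrees(np.arctan2(-(L[2]-L[0])[0],(L[2]-L[0])[1])),np.degrees(np.arctan2(-(L[5]-L[3])[0],(L[5]-L[3])[1])),'centre',L.mean(0))
S=atz(c,f([(46,70),(235,72),(235,165),(44,160)]),40)[:,:2]; print('supply',S.round(1).tolist(),S.mean(0),'yaw',[np.degrees(np.arctan2(-d[0],d[1])) for d in (S[0]-S[1],S[3]-S[2])])
print('ball',atz(c,f([(138,120)]),114.7))
E
```

```text
places [[436.5, -394.2], [444.8, -323.8], [454.8, -253.3], [527.3, -404.6], [535.8, -335.0], [545.1, -265.3]]
yaw -7.428945577383979 -7.319389506500169 centre [ 490.71840742 -329.33957586]
supply [[705.4, 91.2], [699.2, -57.5], [623.4, -54.7], [631.9, 94.1]] [664.95169681  18.26739242] yaw [np.float64(-2.3747954952920285), np.float64(-3.274317351393006)]
ball [[637.99353928  19.66148601 114.7       ]]
```

Call:
{"fn": "move_arm", "kwargs": {"moves": [[0,0,-0.05,0],[0,0,-0.1,0],[-0.418,-0.451,-0.1,1.28],[-0.418,-0.451,-0.1,1.28],[-0.418,-0.451,-0.1,1.28],[-0.418,-0.451,-0.1,1.28],[-0.418,-0.451,-0.1,1.28],[-0.418,-0.451,-0.1,1.28],[-0.418,-0.451,-0.1,1.28],[-0.418,-0.451,-0.1,1.28],[-0.418,-0.451,-0.1,1.28],[-0.418,-0.451,-0.1,1.28]], "jaw": 0.05}}

```text
clock: 1.35
eef_pos: [373.5, 97.5, 305.6]
eef_rot: [3.141, -0.0, 1.625]
wrist_force: [1.3, 1.7, -0.3]
finger_gap: 50.2
finger_force: 0.0
```

```bash
python3 -c "
from h import *
to((470,-30,230,94))"
```

```text
now [373.5  97.5 305.6] yaw 93.09 F [ 1.3  1.7 -0.3] gap 50.2 grip 0.0 t 1.4
(470, -30, 230, 94) -> [np.float64(-0.1325), np.float64(0.0895), np.float64(0.0756), np.float64(-0.0159)]
```

Call:
{"fn": "move_arm", "kwargs": {"moves": [[-0.132,0.09,0.075,-0.016],[-0.132,0.09,0.075,-0.016],[-0.132,0.09,0.075,-0.016],[-0.132,0.09,0.075,-0.016],[-0.132,0.09,0.075,-0.016],[-0.132,0.09,0.075,-0.016],[-0.132,0.09,0.075,-0.016]], "jaw": 0}}

```text
clock: 2.05
eef_pos: [470.3, -26.4, 231.1]
eef_rot: [3.141, 0.0, 1.645]
wrist_force: [-0.4, -0.3, 0.9]
finger_gap: 0.5
finger_force: 0.0
```

Run:
```python
from h import *
c=cam('wrist','w1.png'); print(c['origin'],c['orientation'])
# push pose in front of ball
to((590,20,150,87),(590,20,100,87),(635,18,100,87))
```

```text
[464.87684034  41.97378942 410.49255648] [2.90195761e+00 1.05408941e-03 7.45359376e-02]
now [470.3 -26.4 231.2] yaw 94.24 F [-0.1 -0.4  0.3] gap 0.3 grip 0.0 t 2.1
(590, 20, 150, 87) -> [np.float64(0.0374), np.float64(0.1228), np.float64(0.0812), np.float64(0.1264)]
(590, 20, 100, 87) -> [np.float64(0.0374), np.float64(0.1228), np.float64(0.1312), np.float64(0.1264)]
(635, 18, 100, 87) -> [np.float64(0.0321), np.float64(0.1675), np.float64(0.1312), np.float64(0.1264)]
```

View pics/w1.png

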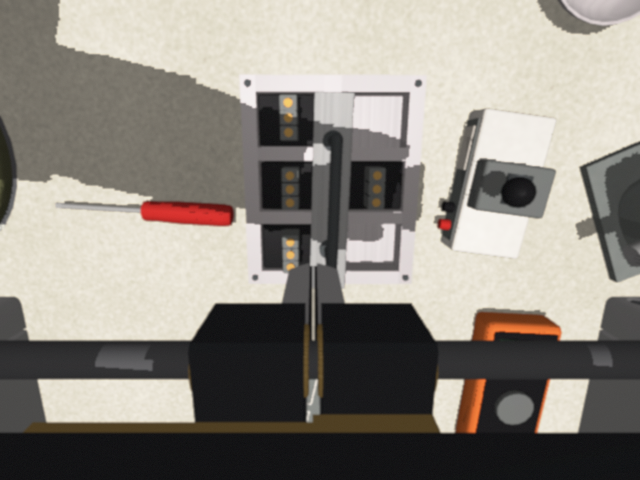

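The wrist view shows the mould screws at (248,83), (418,83), (406,277) and (255,277), the grip running from (333,142) to (331,252), the ball at (518,192), and the supply's top corners at (485,108), (555,120), (517,258) and (452,247).

Run:
```python
from h import *
c=last('wrist'); t=last('top'); 
yw=lambda d:round(float(np.degrees(np.arctan2(-d[0],d[1]))),2)
S=atz(c,[(485,108),(555,120),(517,258),(452,247)],40)[:,:2]; print('supply',S.round(1).tolist(),S.mean(0).round(1),yw(S[0]-S[3]),yw(S[1]-S[2]))
M=atz(c,[(248,83),(418,83),(406,277),(255,277)],42)[:,:2]; print('mould',M.round(1).tolist(),M.mean(0).round(1),yw(M[0]-M[3]),yw(M[1]-M[2]))
G=atz(c,[(333,142),(331,252)],118)[:,:2]; print('grip',G.round(1).tolist(),G.mean(0).round(1),yw(G[0]-G[1]))
def tri(c1,p1,c2,p2):
    A=[];b=[]
    for c_,p in((c1,p1),(c2,p2)):
        o=np.array(c_['origin']); d=atz(c_,p,0)[0]-o; d/=np.linalg.norm(d); N=np.eye(3)-np.outer(d,d); A.append(N); b.append(N@o)
    return np.linalg.lstsq(np.vstack(A),np.hstack(b),rcond=None)[0].round(1)
f=lambda p:np.array(p)/3+np.array([260,120])-1/3
print('ball',tri(t,f((138,120)),c,(518,192)))
print('grip mid',tri(t,f((175,322)),c,(333,196)))
P=cloud(c)
for n,(u,v) in dict(c3=(289,118),c2=(289,188),c5=(375,188),c1=(290,250),grip=(335,200)).items():
    A=P[v-22:v+23,u-22:u+23].reshape(-1,3); lo,hi=(95,135) if n=='grip' else (60,85); A=A[(A[:,2]>lo)&(A[:,2]<hi)]
    r=cv2.minAreaRect(A[:,:2].astype(np.float32)); print(n,len(A),np.round(r[0],1),np.round(r[1],1),round(r[2],1),np.median(A[:,2]).round(1),A[:,2].std().round(1))
```

```text
supply [[631.9, 94.1], [703.9, 88.1], [696.5, -57.2], [623.3, -50.1]] [663.9  18.7] -3.42 -2.91
mould [[397.0, 99.4], [561.8, 111.7], [577.5, -87.6], [410.9, -100.1]] [486.8   5.9] 3.99 4.52
grip [[480.3, 48.6], [486.6, -43.0]] [483.4   2.8] 3.97
ball [637.7  19.8 115.9]
grip mid [488.1  -0.9  88. ]
c3 784 [439.2  67.6] [15.8 38.7] 3.8 70.4 0.9
c2 703 [444.6   3.1] [16.2 39.5] 3.9 70.4 1.1
c5 752 [527.7   9.3] [16.5 39.7] 4.4 70.3 1.9
c1 599 [449.1 -62. ] [16.2 40. ] 2.8 70.3 2.3
grip 530 [485.1   1.5] [ 9.9 37.8] 2.7 118.4 1.3
```

Run:
```python
from h import *
P=cloud(last('top')); A=P[10:125,255:352].reshape(-1,3); A=A[A[:,2]>15]; 
for z in (15,60,100,140,180): 
    B=A[A[:,2]>z]; print(z,len(B),B[:,0].min().round() if len(B) else '',A[:,2].max().round())
H=P[170:265,130:222].reshape(-1,3);H=H[(H[:,2]>135)]
np.save('hooks.npy',H)
to((600,20,170,87),(600,20,100,87),(620,19,100,87))
```

```text
15 4714 775.0 194.0
60 4371 775.0 194.0
100 3743 783.0 194.0
140 2073 800.0 194.0
180 811 837.0 194.0
now [470.3 -26.4 231.2] yaw 94.24 F [-0.1 -0.4  0.3] gap 0.3 grip 0.0 t 2.1
(600, 20, 170, 87) -> [np.float64(0.0366), np.float64(0.1327), np.float64(0.0612), np.float64(0.1264)]
(600, 20, 100, 87) -> [np.float64(0.0366), np.float64(0.1327), np.float64(0.1312), np.float64(0.1264)]
(620, 19, 100, 87) -> [np.float64(0.0342), np.float64(0.1526), np.float64(0.1312), np.float64(0.1264)]
```

Call:
{"fn": "move_arm", "kwargs": {"moves": [[0.037,0.132,0.0,0.126],[0.037,0.132,0.0,0.126],[0.037,0.132,0.0,0.126],[0.037,0.132,0.0,0.126],[0.037,0.132,0.061,0.126],[0.037,0.132,0.1,0.126],[0.037,0.132,0.131,0.126],[0.037,0.132,0.131,0.126],[0.037,0.132,0.131,0.126],[0.037,0.132,0.131,0.126]], "jaw": 0}}

```text
clock: 3.1
eef_pos: [600.4, 19.6, 102.4]
eef_rot: [3.138, -0.0, 1.518]
wrist_force: [-0.2, 0.2, -0.6]
finger_gap: 0.7
finger_force: 0.0
```

Call:
{"fn": "move_arm", "kwargs": {"moves": [[0,0.005,0,0],[0,0.01,0,0],[0,0.015,0,0],[0,0.02,0,0],[0,0.025,0,0],[0,0.03,0,0],[0,0.035,0,0],[0,0.04,0,0],[0,0.045,0,0],[0,0.05,0,0],[0,0.05,0,0]]}}

```text
clock: 4.2
eef_pos: [649.9, 16.7, 99.2]
eef_rot: [3.141, 0.0, 1.518]
wrist_force: [0.8, -0.2, -0.5]
finger_gap: 0.4
finger_force: 0.0
```

Run:
```python
from h import *
c=cam('side','s1.png'); cv2.imwrite('pics/s1c.png',cv2.resize(c['frame'][160:280,260:460],None,fx=4,fy=4,interpolation=cv2.INTER_CUBIC))
to((667,18,100,87))
```

```text
now [649.6  16.7  99.2] yaw 86.96 F [-1.  -0.2 -0.1] gap 0.2 grip 0.0 t 4.2
(667, 18, 100, 87) -> [np.float64(0.0022), np.float64(0.0173), np.float64(-0.0008), np.float64(-0.0007)]
```

View pics/s1c.png

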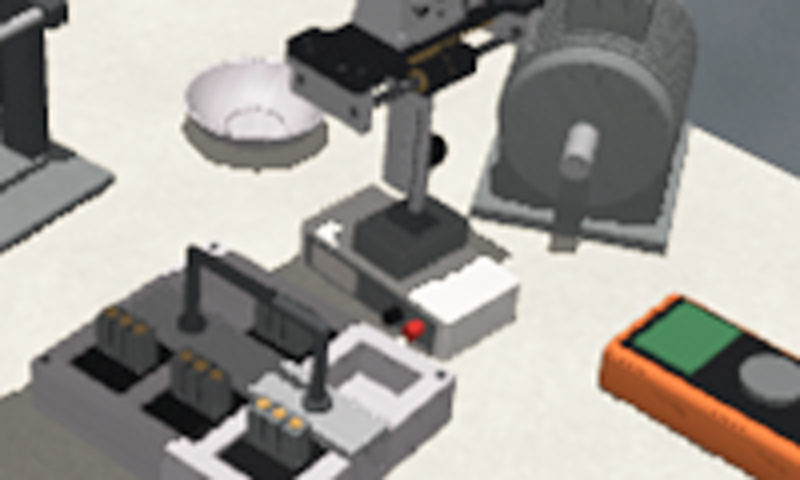

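The crop shows the closed fingers at (410,145) pushing the ball at (433,150) away from the robot. I'll push on to the end of its travel.

Call:
{"fn": "move_arm", "kwargs": {"moves": [[0.001,0.005,0,0],[0.001,0.01,0,0],[0.001,0.014,0,0],[0.001,0.017,0,0],[0.001,0.018,0,0],[0.001,0.018,0,0]]}}

```text
clock: 4.85
eef_pos: [667.5, 16.8, 99.4]
eef_rot: [3.141, -0.0, 1.518]
wrist_force: [-0.5, -0.1, 0.0]
finger_gap: 0.8
finger_force: 0.0
```

Call:
{"fn": "move_arm", "kwargs": {"moves": [[0,0.001,0,0],[0,0.002,0,0],[0,0.002,0,0]]}}

```text
clock: 5.15
eef_pos: [669.4, 16.7, 99.5]
eef_rot: [3.142, -0.0, 1.518]
wrist_force: [-0.4, 0.6, -1.0]
finger_gap: 0.5
finger_force: 0.4
```

Call:
{"fn": "move_arm", "kwargs": {"moves": [[0,0.001,0,0],[0,0.002,0,0],[0,0.003,0,0],[0,0.003,0,0]]}}

```text
clock: 5.55
eef_pos: [670.1, 16.7, 99.2]
eef_rot: [-3.135, 0.0, 1.518]
wrist_force: [-22.2, 1.0, 7.8]
finger_gap: 0.3
finger_force: 11.0
```

Run:
```python
from h import *
c=cam('wrist','w2.png'); P=cloud(c)
to((667,18,100,87))
print(c['origin'],px(c,[693,17,114.7]))
t=cam('top'); Q=cloud(t)
A=Q[120:185,265:350].reshape(-1,3); A=A[(A[:,2]>85)&(A[:,2]<150)&(A[:,0]>672)]; print(len(A),A.mean(0) if len(A) else '')
A=P.reshape(-1,3); A=A[(A[:,2]>95)&(A[:,2]<150)&(A[:,0]>660)&(A[:,0]<730)&(abs(A[:,1]-18)<35)]; print(len(A),A.min(0),A.max(0))
```

```text
now [670.1  16.7  99.2] yaw 86.98 F [-21.8   0.4   6.7] gap 0.4 grip 10.9 t 5.6
(667, 18, 100, 87) -> [np.float64(0.0011), np.float64(-0.0031), np.float64(-0.0008), np.float64(-0.0004)]
[674.70130719  85.17951533 278.6650115 ] [359.66839086 288.24917553]
0 
3614 [660.00263629   8.59814221  95.24256938] [706.55273073  29.54373566 149.99066319]
```

View pics/w2.png

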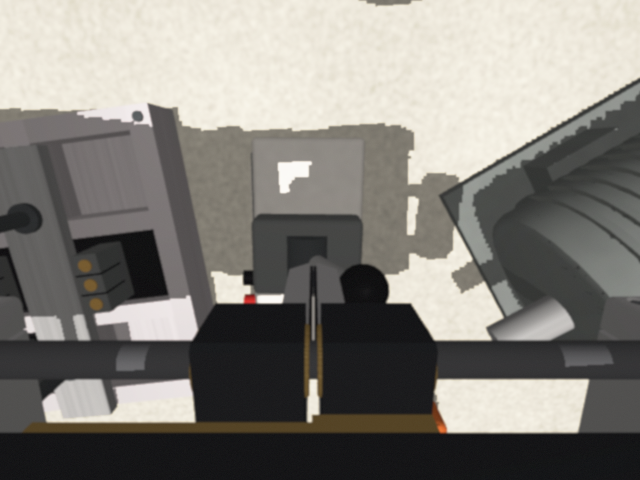

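The ball at (365,287) is at the far end of its travel, with about 22 N of stop force, so the supply is off. I'll back off, lift, and look at the stand.

Call:
{"fn": "move_arm", "kwargs": {"moves": [[0,-0.015,0,0],[0,-0.02,-0.05,0],[0,-0.02,-0.1,0],[0,-0.02,-0.15,0],[0,-0.03,-0.2,0],[0.223,-0.202,-0.2,0],[0.223,-0.202,-0.2,0],[0.223,-0.202,-0.2,0],[0.223,-0.202,-0.2,0],[0.223,-0.202,-0.2,0],[0.223,-0.202,-0.2,0],[0.223,-0.202,-0.2,0]]}}

```text
clock: 6.85
eef_pos: [480.7, 252.7, 300.3]
eef_rot: [3.14, -0.001, 1.522]
wrist_force: [0.3, -0.9, -0.2]
finger_gap: 0.4
finger_force: 0.0
```

Call:
{"fn": "move_arm", "kwargs": {"moves": [[0,0,0,0],[0,0,0,0]]}}

```text
clock: 7.05
eef_pos: [483.1, 249.2, 299.5]
eef_rot: [3.141, -0.0, 1.517]
wrist_force: [-0.1, -0.6, -0.6]
finger_gap: 0.7
finger_force: 0.0
```

Run:
```python
from h import *
c=cam('wrist','w3.png'); P=cloud(c)
t=cam('top'); Q=cloud(t); A=Q[120:185,265:350].reshape(-1,3); A=A[(A[:,2]>90)&(A[:,2]<150)]; print('ball now',len(A),A.mean(0).round(1))
to((480,3,200,94),(485,3,95,94))
```

```text
ball now 131 [691.   17.4 118.1]
now [483.1 249.  299.3] yaw 86.87 F [-0.   0.1  0.7] gap 0.3 grip 0.0 t 7.2
(480, 3, 200, 94) -> [np.float64(-0.2458), np.float64(0.0103), np.float64(0.0993), np.float64(-0.1244)]
(485, 3, 95, 94) -> [np.float64(-0.2456), np.float64(0.0153), np.float64(0.2043), np.float64(-0.1244)]
```

View pics/w3.png

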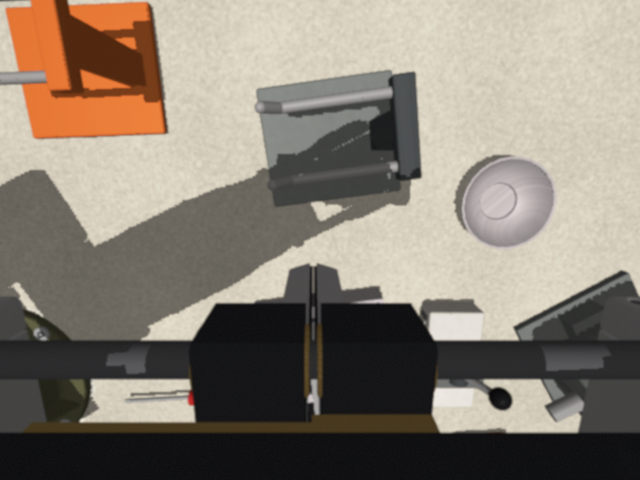

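The wrist view shows the grey stand's hooks: the upper one runs from its tip at (261,107) to the upright at (392,92), the lower from (272,184) to (396,167). I'll fit them.

Run:
```python
from h import *
c=last('wrist'); P=cloud(c)
def hook(u0,v0,u1,v1):
    m=np.zeros((480,640),np.uint8); cv2.line(m,(u0,v0),(u1,v1),1,13); A=P[m>0]; A=A[(A[:,2]>140)&(A[:,2]<190)]
    hi=A[A[:,2]>163]; lo=A[(A[:,2]>146)&(A[:,2]<160)]
    l=cv2.fitLine(lo[:,:2].astype(np.float32),cv2.DIST_HUBER,0,.01,.01).ravel()
    d=l[:2]*np.sign(l[0]); t=(lo[:,:2]-l[2:])@d
    print(len(A),'dir',np.degrees(np.arctan2(d[1],d[0])).round(2),'ends',(l[2:]+d*t.min()).round(1),(l[2:]+d*t.max()).round(1),'z',np.percentile(lo[:,2],[50,90]).round(1),'tip',len(hi),hi.mean(0).round(1) if len(hi) else '',A[:,2].max().round(1))
    return l[2:],d
hook(261,107,388,92); hook(272,184,390,168)
m=np.zeros((480,640),np.uint8); m[65:185,375:425]=1; A=P[m>0]; A=A[(A[:,2]>150)&(A[:,2]<175)]
m2=P[60:215,250:400].reshape(-1,3); m2=m2[(m2[:,2]>7)&(m2[:,2]<17)]
for A_ in(A,m2): r=cv2.minAreaRect(A_[:,:2].astype(np.float32)); print(np.round(r[0],1),np.round(r[1],1),r[2],A_[:,2].mean(),cv2.boxPoints(r).round(1).tolist())
print('px-based', [atz(c,[p],z)[0].round(1).tolist() for p,z in (((261,107),172),((392,92),155),((272,184),172),((396,167),155))])
```

```text
1657 dir 4.19 ends [453.1 354. ] [557.9 361.7] z [154.4 156. ] tip 229 [448.  353.2 172.2] 178.7
1427 dir 4.4 ends [459.2 290.9] [560.8 298.7] z [154.4 155.8] tip 207 [453.1 290.3 172. ] 178.1
[561.2 331.3] [90.5 39.7] 89.45157623291016 158.76887635040566 [[541.0, 286.20001220703125], [580.5999755859375, 285.8999938964844], [581.5, 376.29998779296875], [541.9000244140625, 376.70001220703125]]
[507.9 326.3] [169.3 150.4] 4.567484378814697 12.207230794138784 [[417.5, 394.5], [429.5, 244.60000610351562], [598.2999877929688, 258.1000061035156], [586.2999877929688, 408.0]]
px-based [[445.2, 353.5, 172.0], [556.4, 361.6, 155.0], [449.2, 290.2, 172.0], [560.0, 298.0, 155.0]]
```

Call:
{"fn": "move_arm", "kwargs": {"moves": [[-0.246,0.015,0,-0.125],[-0.246,0.015,0,-0.125],[-0.246,0.015,0,-0.125],[-0.246,0.015,0,-0.125],[-0.246,0.015,0,-0.125],[-0.246,0.015,0.07,-0.125],[-0.246,0.015,0.12,-0.125],[-0.246,0.015,0.15,-0.125],[-0.246,0.015,0.15,-0.125]], "jaw": 0.05, "squeeze": 40}}

```text
clock: 8.05
eef_pos: [481.6, 2.8, 144.4]
eef_rot: [-3.132, -0.001, 1.641]
wrist_force: [-0.6, 0.4, 0.7]
finger_gap: 50.2
finger_force: 0.0
```

Run:
```python
from h import *
c=cam('wrist','w4.png'); P=cloud(c); A=P.reshape(-1,3)
B=A[(A[:,2]>108)&(A[:,2]<123)&(abs(A[:,0]-485)<30)&(abs(A[:,1]-3)<80)]
r=cv2.minAreaRect(B[:,:2].astype(np.float32)); print('grip',len(B),np.round(r[0],1),np.round(r[1],1),r[2],np.percentile(B[:,2],[50,90]).round(1), B.min(0).round(1),B.max(0).round(1))
to((485,3,95,94.2))
```

```text
grip 2621 [485.3   3.5] [ 10.  105.8] 2.759328842163086 [118.4 119.6] [478.  -49.3 108.7] [492.5  56.3 121.2]
now [483.6   2.9 148.4] yaw 94.06 F [-0.6 -0.   1.9] gap 49.9 grip 0.0 t 8.1
(485, 3, 95, 94.2) -> [np.float64(0.0), np.float64(0.0014), np.float64(0.0534), np.float64(-0.0024)]
```

View pics/w4.png

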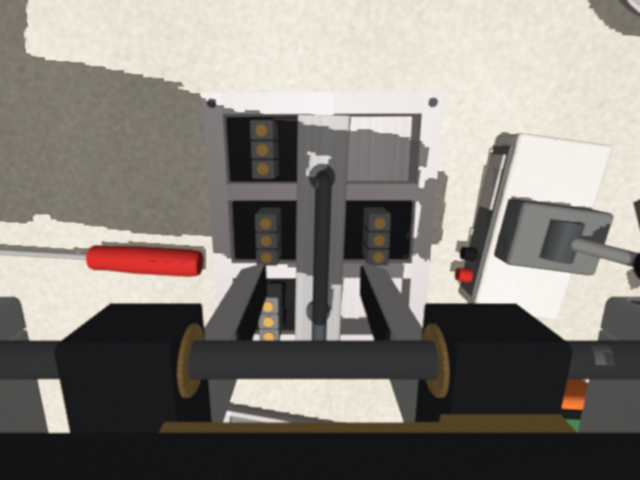

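The open fingers at (250,290) and (380,290) straddle the grip at (322,240). I'll descend, close and lift.

Call:
{"fn": "move_arm", "kwargs": {"moves": [[0,0.0015,0.03,0.012],[0,0.0015,0.054,0.012],[0,0.0015,0.054,0.012],[0,0.0015,0.054,0.012]], "jaw": 0.05}}

```text
clock: 8.5
eef_pos: [487.3, 3.4, 98.1]
eef_rot: [3.139, 0.0, 1.631]
wrist_force: [-0.4, -0.4, 0.9]
finger_gap: 50.0
finger_force: 0.0
```

Call:
{"fn": "move_arm", "kwargs": {"moves": [[0,0,0,0],[0,0,0,0],[0,0,0,0],[0,0,0,0],[0,0,0,0]], "jaw": 0, "squeeze": 50}}

```text
clock: 9.0
eef_pos: [486.0, 3.6, 95.6]
eef_rot: [3.141, 0.0, 1.631]
wrist_force: [0.6, -0.5, 0.4]
finger_gap: 13.7
finger_force: 0.0
```

Call:
{"fn": "move_arm", "kwargs": {"moves": [[0,0,-0.01,0],[0,0,-0.03,0],[0,0,-0.05,0],[0,0,-0.07,0],[0,0,-0.09,0],[0,0,-0.11,0],[0,0,-0.11,0]]}}

```text
clock: 9.7
eef_pos: [486.7, 3.6, 207.9]
eef_rot: [3.138, 0.001, 1.631]
wrist_force: [0.4, -0.1, -3.9]
finger_gap: 8.5
finger_force: 50.0
```

Run:
```python
from h import *
a=np.radians(4.3); S=np.array([491,325]); w=lambda x,y=0:(S+np.array([x*np.cos(a)-y*np.sin(a),x*np.sin(a)+y*np.cos(a)])).round(1)
print(w(-110),w(0))
to((*w(-110),230,94.3),(*w(-110),173,94.3),(*w(0),173,94.3),(*w(0),140,94.3))
```

```text
[381.3 316.8] [491. 325.]
now [486.7   3.6 207.9] yaw 93.44 F [ 0.4 -0.1 -3.9] gap 8.5 grip 50.0 t 9.7
(np.float64(381.3), np.float64(316.8), 230, 94.3) -> [np.float64(0.319), np.float64(-0.0864), np.float64(-0.0221), np.float64(-0.015)]
(np.float64(381.3), np.float64(316.8), 173, 94.3) -> [np.float64(0.319), np.float64(-0.0864), np.float64(0.0349), np.float64(-0.015)]
(np.float64(491.0), np.float64(325.0), 173, 94.3) -> [np.float64(0.3206), np.float64(0.0236), np.float64(0.0349), np.float64(-0.015)]
(np.float64(491.0), np.float64(325.0), 140, 94.3) -> [np.float64(0.3206), np.float64(0.0236), np.float64(0.0679), np.float64(-0.015)]
```

Call:
{"fn": "move_arm", "kwargs": {"moves": [[0,-0.03,-0.02,0],[0,-0.06,-0.02,0],[0.03,-0.086,-0.02,0],[0.06,-0.086,-0.02,0],[0.09,-0.086,-0.02,0],[0.12,-0.086,-0.02,0],[0.15,-0.086,-0.02,0],[0.18,-0.086,-0.02,-0.015],[0.21,-0.086,-0.02,-0.015],[0.24,-0.086,-0.02,-0.015],[0.27,-0.086,-0.02,-0.015],[0.295,-0.086,-0.02,-0.015]]}}

```text
clock: 10.9
eef_pos: [381.7, 294.2, 224.3]
eef_rot: [-3.14, 0.001, 1.646]
wrist_force: [0.7, 0.2, -3.3]
finger_gap: 8.5
finger_force: 50.0
```

Call:
{"fn": "move_arm", "kwargs": {"moves": [[0.015,0,0,0],[0.024,0,0.0,0],[0.024,0,0.02,0],[0.024,0,0.04,0],[0.024,0,0.05,0],[0.024,0,0.05,0],[0.024,0,0.05,0],[0.024,0,0.05,0],[0.024,0,0.05,0]]}}

```text
clock: 11.8
eef_pos: [380.9, 317.0, 176.2]
eef_rot: [3.141, -0.001, 1.646]
wrist_force: [-0.4, 0.6, -3.5]
finger_gap: 8.8
finger_force: 50.0
```

Run:
```python
from h import *
c=cam('wrist','w5.png'); P=cloud(c); s=manip.read_state(); p=s['eef_pos']
A=P.reshape(-1,3); A=A[(abs(A[:,0]-p[0])<60)&(abs(A[:,1]-p[1])<130)&(A[:,2]>60)&(A[:,2]<230)]
g=A[(A[:,2]>p[2]+5)]; st=A[A[:,2]<p[2]-20]
for n,B in(('grip',g),('strip',st)):
    if len(B): r=cv2.minAreaRect(B[:,:2].astype(np.float32)); print(n,len(B),np.round(r[0],1),np.round(r[1],1),round(r[2],1),np.percentile(B[:,2],[5,50,95]).round(1),B.min(0).round(1),B.max(0).round(1))
a=np.radians(4.3); S=np.array([491,325]); w=lambda x,y=0:(S+np.array([x*np.cos(a)-y*np.sin(a),x*np.sin(a)+y*np.cos(a)])).round(1)
to((*w(-110),173,94.3),(*w(0),173,94.3),(*w(0),140,94.3))
k=cam('side'); cv2.imwrite('pics/s2c.png',cv2.resize(k['frame'][100:280,160:400],None,fx=3,fy=3,interpolation=cv2.INTER_CUBIC))
```

```text
grip 5783 [383.3 310.9] [ 32.7 117.3] 13.8 [190.6 196.3 224.1] [363.1 250.8 181.1] [396.3 369.5 230. ]
strip 7762 [384.7 310.3] [ 38.  200.1] 4.6 [128.2 130.2 133.4] [358.3 209.3 126.3] [403.7 410.9 155.7]
now [380.8 316.9 176. ] yaw 94.29 F [ 0.  -0.2 -4. ] gap 8.3 grip 50.0 t 11.8
(np.float64(381.3), np.float64(316.8), 173, 94.3) -> [np.float64(-0.0002), np.float64(0.0005), np.float64(0.003), np.float64(-0.0001)]
(np.float64(491.0), np.float64(325.0), 173, 94.3) -> [np.float64(-0.0002), np.float64(0.1105), np.float64(0.003), np.float64(-0.0001)]
(np.float64(491.0), np.float64(325.0), 140, 94.3) -> [np.float64(-0.0002), np.float64(0.1105), np.float64(0.036), np.float64(-0.0001)]
```

View pics/w5.png

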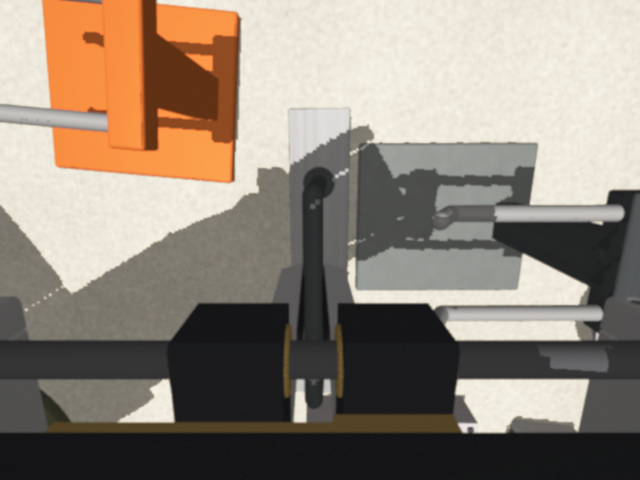

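View pics/s2c.png

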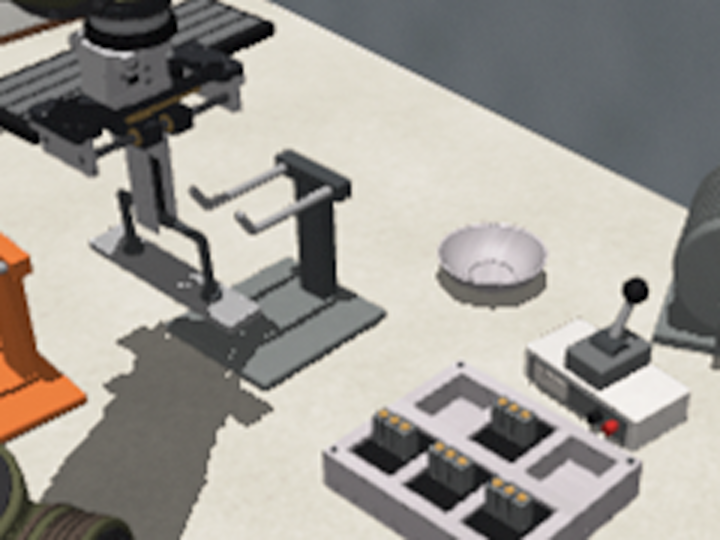

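Wrist view: the bar hangs level, its strip top at 130 mm and its grip at about 192 mm, with the hook tips at (445,215) and (445,313). The side crop shows the lever off, the bar clear of the hooks and four castings in the mould. The handle sits 6 mm to −y of the TCP, so I'll correct for that while inserting.

Call:
{"fn": "move_arm", "kwargs": {"moves": [[0.006,0.01,0,0],[0.006,0.025,0,0],[0.006,0.04,0,0],[0.006,0.055,0,0],[0.006,0.07,0,0],[0.006,0.085,0,0],[0.006,0.1,0,0],[0.006,0.11,0,0],[0.006,0.11,0,0],[0.006,0.11,0,0]]}}

```text
clock: 12.9
eef_pos: [489.4, 331.0, 175.3]
eef_rot: [-3.141, 0.0, 1.646]
wrist_force: [-0.4, 0.1, -3.2]
finger_gap: 8.3
finger_force: 50.0
```

Run:
```python
from h import *
c=cam('wrist','w6.png'); P=cloud(c); s=manip.read_state(); p=s['eef_pos']
A=P.reshape(-1,3); A=A[(abs(A[:,0]-p[0])<80)&(abs(A[:,1]-p[1])<130)&(A[:,2]>60)&(A[:,2]<230)]
B=A[(A[:,2]<138)]; r=cv2.minAreaRect(B[:,:2].astype(np.float32)); print('strip',len(B),np.round(r[0],1),np.round(r[1],1),round(r[2],1),np.percentile(B[:,2],[5,50,95]).round(1))
to((491,325,144,94.3))
k=cam('side'); cv2.imwrite('pics/s3c.png',cv2.resize(k['frame'][100:280,160:400],None,fx=3,fy=3,interpolation=cv2.INTER_CUBIC))
```

```text
strip 8512 [519.2 327.9] [ 96.5 199.7] 4.4 [ 99.2 129.8 133.4]
now [489.3 331.1 175.4] yaw 94.31 F [ 0.4  0.  -3.7] gap 8.6 grip 50.0 t 12.9
(491, 325, 144, 94.3) -> [np.float64(-0.0062), np.float64(0.0012), np.float64(0.0314), np.float64(0.0002)]
```

View pics/s3c.png

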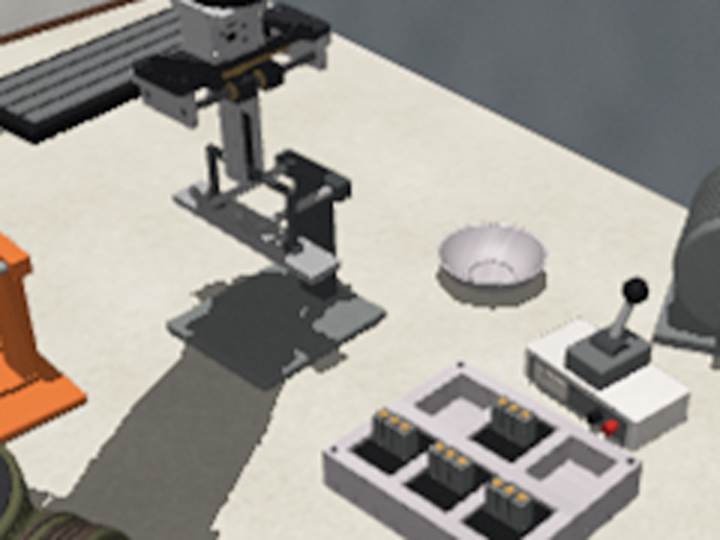

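The handle is over both hooks, with the hooks passing under the grip around (270,185). I'll lower it onto the seat.

Call:
{"fn": "move_arm", "kwargs": {"moves": [[0,0.001,0.008,0],[0,0.001,0.016,0],[0,0.001,0.024,0],[0,0.001,0.029,0],[0,0.001,0.029,0],[0,0.001,0.029,0]]}}

```text
clock: 13.6
eef_pos: [490.8, 331.1, 146.5]
eef_rot: [-3.142, 0.0, 1.646]
wrist_force: [0.4, 0.4, -4.1]
finger_gap: 8.5
finger_force: 50.0
```

Call:
{"fn": "move_arm", "kwargs": {"moves": [[0,0,0.001,0],[0,0,0.002,0],[0,0,0.002,0],[0,0,0.002,0]]}}

```text
clock: 14.0
eef_pos: [491.0, 331.3, 145.0]
eef_rot: [3.141, -0.0, 1.646]
wrist_force: [-2.5, 0.3, 3.5]
finger_gap: 8.7
finger_force: 50.0
```

Call:
{"fn": "move_arm", "kwargs": {"moves": [[0,0,0,0],[0,0,0,0],[0,0,0,0],[0,0,0,0],[0,0,-0.02,0],[0,0,-0.04,0],[0,0,-0.08,0],[0,0,-0.13,0],[0,0,-0.13,0],[0,0,-0.13,0]], "jaw": 0.03}}

```text
clock: 15.0
eef_pos: [491.0, 331.2, 275.1]
eef_rot: [3.14, -0.001, 1.646]
wrist_force: [-0.3, 1.2, -0.3]
finger_gap: 30.0
finger_force: 0.0
```

Run:
```python
from h import *
k=cam('side'); cv2.imwrite('pics/s4c.png',cv2.resize(k['frame'][100:280,160:400],None,fx=3,fy=3,interpolation=cv2.INTER_CUBIC))
c=cam('wrist'); P=cloud(c).reshape(-1,3); A=P[(abs(P[:,0]-491)<60)&(abs(P[:,1]-325)<70)&(P[:,2]>159)&(P[:,2]<172)]
r=cv2.minAreaRect(A[:,:2].astype(np.float32)); print(len(A),np.round(r[0],1),np.round(r[1],1),round(r[2],1),np.percentile(A[:,2],[50,95]).round(1))
to((447,-50,275,94),(470,-300,275,82.6))
```

```text
1655 [490.4 324.1] [ 52.3 110.5] 27.1 [164.2 166.3]
now [490.5 330.9 273. ] yaw 94.29 F [ 0.5 -0.2 -0.4] gap 29.6 grip 0.0 t 15.1
(447, -50, 275, 94) -> [np.float64(-0.3766), np.float64(-0.0719), np.float64(-0.002), np.float64(0.0051)]
(470, -300, 275, 82.6) -> [np.float64(-0.6276), np.float64(-0.0677), np.float64(-0.002), np.float64(0.2041)]
```

View pics/s4c.png

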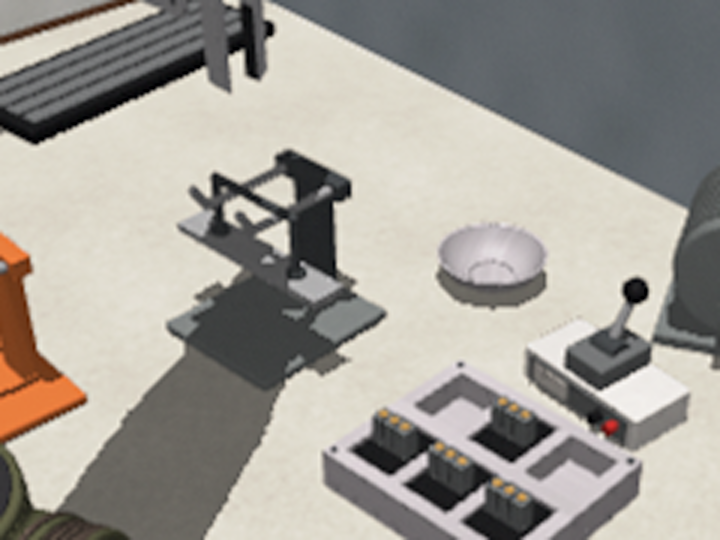

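The bar hangs across both hooks. Next I'll look at the tray from above with the wrist camera and locate its outlines in code.

Call:
{"fn": "move_arm", "kwargs": {"moves": [[-0.05,-0.01,0,0],[-0.1,-0.02,0,0],[-0.69,-0.045,0,0.2],[-0.69,-0.045,0,0.2],[-0.69,-0.045,0,0.2],[-0.69,-0.045,0,0.2],[-0.69,-0.045,0,0.2],[-0.69,-0.045,0,0.2],[-0.69,-0.045,0,0.2],[-0.69,-0.045,0,0.2],[-0.69,-0.045,0,0.2],[-0.69,-0.045,0,0.2]]}}

```text
clock: 16.3
eef_pos: [494.0, -269.8, 273.0]
eef_rot: [-3.14, -0.001, 1.446]
wrist_force: [2.3, 1.3, 0.9]
finger_gap: 30.0
finger_force: 0.0
```

Call:
{"fn": "move_arm", "kwargs": {"moves": [[-0.14,0,0,0],[-0.14,0,0,0],[-0.14,0,0,0],[-0.14,0,0,0],[-0.14,0,0,0],[-0.14,0,0,0]]}}

```text
clock: 16.9
eef_pos: [477.5, -405.7, 273.8]
eef_rot: [-3.141, -0.001, 1.447]
wrist_force: [0.3, 0.0, -0.0]
finger_gap: 30.2
finger_force: 0.0
```

Run:
```python
from h import *
c=cam('wrist','w7.png'); to((447,5,150,94))
pl=np.array([[436.5,-394.2],[444.8,-323.8],[454.8,-253.3],[527.3,-404.6],[535.8,-335.0],[545.1,-265.3]])
print(px(c,np.c_[pl,np.full(6,6)]).round().tolist())
P=cloud(c); hsv=cv2.cvtColor(c['frame'],cv2.COLOR_BGR2HSV)
for i,q in enumerate(pl):
    m=((abs(P[...,0]-q[0])<34)&(abs(P[...,1]-q[1])<26)&(P[...,2]<14)); 
    print(i+1,m.sum(),'floor z',np.median(P[...,2][m]).round(1),'V',np.median(hsv[...,2][m]))
```

```text
now [ 477.6 -405.5  274.2] yaw 82.92 F [-0.1  0.9  0.6] gap 30.1 grip 0.0 t 16.9
(447, 5, 150, 94) -> [np.float64(0.4036), np.float64(-0.081), np.float64(0.1242), np.float64(-0.1935)]
[[281.0, 199.0], [279.0, 142.0], [279.0, 79.0], [353.0, 199.0], [354.0, 142.0], [356.0, 80.0]]
1 2166 floor z 6.4 V 131.5
2 2436 floor z 6.4 V 63.0
3 2742 floor z 6.3 V 65.0
4 2160 floor z 6.2 V 63.0
5 2436 floor z 6.2 V 65.0
6 2737 floor z 6.2 V 132.0
```

View pics/w7.png

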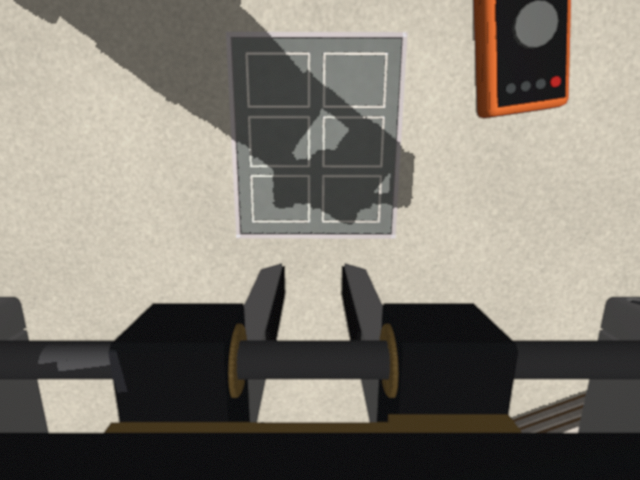

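The outline centres read (281,199), (279,80) and (355,80), within a pixel of the top-view prediction, and the floor is at 6.3 mm. I'll fit the whole outline grid for centre and yaw, and move over casting 1 meanwhile.

Run:
```python
from h import *
from scipy.optimize import minimize
c=last('wrist'); g=cv2.cvtColor(c['frame'],cv2.COLOR_BGR2GRAY)
th=cv2.morphologyEx(g,cv2.MORPH_TOPHAT,np.ones((7,7),np.uint8)); m=(th>25); roi=np.zeros_like(m); roi[44:228,240:394]=1; m&=roi
D=cv2.distanceTransform((~m).astype(np.uint8),cv2.DIST_L2,5)
t=np.linspace(-1,1,60); L=[]
for x in(-45,45):
  for y in(-70,0,70):
    L+=[np.c_[x+36.5*t,y+29.5*s+0*t] for s in(-1,1)]+[np.c_[x+36.5*s+0*t,y+29.5*t] for s in(-1,1)]
L=np.vstack(L)
def W(p): a=np.radians(p[2]); return L@np.array([[np.cos(a),np.sin(a)],[-np.sin(a),np.cos(a)]])+p[:2]
def cost(p):
    q=px(c,np.c_[W(p),np.full(len(L),6)]).astype(np.float32); return np.minimum(cv2.remap(D,q[:,0].reshape(-1,1),q[:,1].reshape(-1,1),cv2.INTER_LINEAR),6).mean()
r=minimize(cost,[490.7,-329.3,-7.4],method='Nelder-Mead',options=dict(initial_simplex=[[490.7,-329.3,-7.4],[496,-329,-7.4],[490,-324,-7.4],[490,-329,-5]])); print(m.sum(),r.x.round(2),r.fun)
a=np.radians(r.x[2]); 
for i,(x,y) in enumerate([(-45,-70),(-45,0),(-45,70),(45,-70),(45,0),(45,70)]): print(i+1,(r.x[0]+x*np.cos(a)-y*np.sin(a)).round(1),(r.x[1]+x*np.sin(a)+y*np.cos(a)).round(1))
K=atz(c,[(232,38),(403,37),(391,234),(239,235)],12)[:,:2]; print(K.mean(0).round(1),np.degrees(np.arctan2(-(K[0]-K[3])[0],(K[0]-K[3])[1])),np.degrees(np.arctan2(-(K[1]-K[2])[0],(K[1]-K[2])[1])))
```

```text
3234 [ 489.45 -329.     -7.13] 0.16778424382209778
1 436.1 -392.9
2 444.8 -323.4
3 453.5 -254.0
4 525.4 -404.0
5 534.1 -334.6
6 542.8 -265.1
[ 489.6 -330. ] -7.92617265235706 -7.45434897909724
```

Call:
{"fn": "move_arm", "kwargs": {"moves": [[0.34,-0.08,0,-0.19],[0.34,-0.08,0,-0.19],[0.34,-0.08,0,-0.19],[0.34,-0.08,0,-0.19],[0.34,-0.08,0,-0.19],[0.34,-0.08,0,-0.19],[0.34,-0.08,0,-0.19],[0.34,-0.08,0.05,-0.19],[0.34,-0.08,0.1,-0.19],[0.34,-0.08,0.1,-0.19],[0.34,-0.08,0.1,-0.19]], "jaw": 0.045}}

```text
clock: 18.05
eef_pos: [440.4, -59.1, 175.9]
eef_rot: [3.141, 0.0, 1.637]
wrist_force: [-0.3, -0.1, 0.8]
finger_gap: 44.8
finger_force: 0.0
```

```bash
cat >> h.py <<'E'
def castings(top=70.4,box=((380,600),(-120,130))):
    """wrist depth -> terminal strips near a top height inside a world box"""
    c=cam('wrist'); P=cloud(c); (x0,x1),(y0,y1)=box
    m=(abs(P[...,2]-top)<6)&(P[...,0]>x0)&(P[...,0]<x1)&(P[...,1]>y0)&(P[...,1]<y1)
    n,l,st,ce=cv2.connectedComponentsWithStats(m.astype(np.uint8)); out=[]
    for i in range(1,n):
        if st[i,4]<120: continue
        A=P[l==i]; A=A[abs(A[:,2]-np.median(A[:,2]))<3]; r=cv2.minAreaRect(A[:,:2].astype(np.float32)); (w,h),a=r[1],r[2]
        yaw=a if h>w else a-90
        print('strip',len(A),np.round(r[0],1),np.round(sorted((w,h)),1),'yaw',round(yaw,1),'z',np.median(A[:,2]).round(1)); out.append(r)
    return out
E
python3 -c "
from h import *
castings(); to((449,-62,100,94),(449,-62,44,94))"
```

```text
strip 1245 [439.2  68.2] [15.8 40.1] yaw 4.6 z 70.4
strip 1085 [527.8   9.4] [16.8 39.5] yaw 3.9 z 70.2
strip 1035 [444.4   3.1] [16.  39.5] yaw 4.6 z 70.4
strip 894 [448.9 -62.4] [16.  40.2] yaw 4.7 z 70.4
now [441.1 -59.4 176.8] yaw 93.74 F [ 0.4 -0.6  0.8] gap 44.8 grip 0.0 t 18.1
(449, -62, 100, 94) -> [np.float64(-0.0031), np.float64(0.0077), np.float64(0.0768), np.float64(-0.0045)]
(449, -62, 44, 94) -> [np.float64(-0.0031), np.float64(0.0077), np.float64(0.1328), np.float64(-0.0045)]
```

The tray is at (489.5, −329) with yaw −7.2°. The castings are where expected. Pick casting 1.

Call:
{"fn": "move_arm", "kwargs": {"moves": [[-0.003,0.008,0.03,-0.009],[-0.003,0.008,0.07,-0.009],[-0.003,0.008,0.1,-0.009],[-0.003,0.008,0.12,-0.009],[-0.003,0.008,0.132,-0.009],[-0.003,0.008,0.132,-0.009],[-0.003,0.008,0.132,-0.009],[-0.003,0.008,0.132,-0.009]], "jaw": 0.036}}

```text
clock: 18.9
eef_pos: [449.3, -62.1, 43.9]
eef_rot: [3.139, 0.001, 1.645]
wrist_force: [0.0, 0.3, -0.4]
finger_gap: 35.8
finger_force: 0.0
```

Call:
{"fn": "move_arm", "kwargs": {"moves": [[0,0,0,0],[0,0,0,0],[0,0,0,0],[0,0,0,0],[0,0,0,0],[0,0,0,0]], "jaw": 0.008, "squeeze": 45}}

```text
clock: 19.5
eef_pos: [448.8, -62.0, 42.8]
eef_rot: [3.141, 0.0, 1.645]
wrist_force: [0.1, -0.5, 5.7]
finger_gap: 15.6
finger_force: 45.0
```

Call:
{"fn": "move_arm", "kwargs": {"moves": [[0,0,-0.01,0],[0,0,-0.02,0],[0,0,-0.035,0],[0,0,-0.05,0],[0,0,-0.065,0],[0,0,-0.08,0],[0,0,-0.09,0],[0,0,-0.09,0]]}}

```text
clock: 20.3
eef_pos: [448.7, -62.0, 133.7]
eef_rot: [3.14, 0.001, 1.645]
wrist_force: [-0.8, -0.2, -2.5]
finger_gap: 15.5
finger_force: 45.0
```

```bash
python3 -c "
from h import *
to((436,-393,135,82.8),(436,-393,40,82.8))"
```

```text
now [448.7 -62.  133.7] yaw 94.24 F [-0.8 -0.2 -2.5] gap 15.5 grip 45.0 t 20.3
(436, -393, 135, 82.8) -> [np.float64(-0.3291), np.float64(-0.0372), np.float64(-0.0013), np.float64(0.1997)]
(436, -393, 40, 82.8) -> [np.float64(-0.3291), np.float64(-0.0372), np.float64(0.0937), np.float64(0.1997)]
```

Casting 1 is held (15.5 mm gap, 2.5 N). Carry it to place 1.

Call:
{"fn": "move_arm", "kwargs": {"moves": [[-0.02,-0.002,0,0],[-0.05,-0.005,0,0.03],[-0.085,-0.01,0,0.05],[-0.12,-0.014,0,0.08],[-0.155,-0.018,0,0.1],[-0.19,-0.022,0,0.12],[-0.225,-0.026,0,0.14],[-0.26,-0.03,0,0.16],[-0.29,-0.033,0,0.18],[-0.315,-0.036,0,0.2],[-0.329,-0.037,0,0.2],[-0.329,-0.037,0,0.2]]}}

```text
clock: 21.5
eef_pos: [435.4, -393.5, 131.5]
eef_rot: [-3.141, -0.001, 1.444]
wrist_force: [0.4, 0.4, -2.0]
finger_gap: 15.8
finger_force: 45.0
```

Call:
{"fn": "move_arm", "kwargs": {"moves": [[0,0,0.02,0],[0,0,0.04,0],[0,0,0.06,0],[0,0,0.075,0],[0,0,0.085,0],[0,0,0.088,0],[0,0,0.088,0]]}}

```text
clock: 22.2
eef_pos: [436.0, -392.6, 44.5]
eef_rot: [3.142, -0.0, 1.445]
wrist_force: [0.2, -0.1, -1.4]
finger_gap: 15.3
finger_force: 45.0
```

```bash
python3 -c "
from h import *
to((436,-393,37,82.8))"
```

```text
now [ 436.  -392.6   44.5] yaw 82.8 F [ 0.2 -0.1 -1.4] gap 15.3 grip 45.0 t 22.2
(436, -393, 37, 82.8) -> [np.float64(-0.0004), np.float64(0.0001), np.float64(0.0075), np.float64(-0.0001)]
```

Call:
{"fn": "move_arm", "kwargs": {"moves": [[0,0,0.003,0],[0,0,0.005,0],[0,0,0.0065,0],[0,0,0.0075,0],[0,0,0.0075,0],[0,0,0.0075,0]]}}

```text
clock: 22.8
eef_pos: [435.9, -392.8, 37.0]
eef_rot: [3.142, 0.0, 1.445]
wrist_force: [0.0, -0.7, -2.7]
finger_gap: 15.8
finger_force: 45.0
```

Call:
{"fn": "move_arm", "kwargs": {"moves": [[0,0,0,0],[0,0,0,0],[0,0,0,0],[0,0,0,0],[0,0,0,0],[0,0,-0.03,0],[0,0,-0.07,0],[0,0,-0.11,0],[0,0,-0.13,0],[0,0,-0.13,0]], "jaw": 0.04}}

```text
clock: 23.8
eef_pos: [436.7, -393.6, 170.2]
eef_rot: [3.137, 0.003, 1.445]
wrist_force: [0.1, 0.6, -0.4]
finger_gap: 39.9
finger_force: 0.0
```

```bash
python3 -c "
from h import *
castings(64,((380,600),(-460,-200))); to((444.4,3.1,166,94.3),(444.4,-50,166,94.3))"
```

```text
strip 884 [ 434.5 -392.9] [15.9 39.5] yaw -6.9 z 64.5
now [ 436.1 -393.   167.9] yaw 82.78 F [ 0.1 -0.5 -1.4] gap 39.7 grip 0.0 t 23.9
(444.4, 3.1, 166, 94.3) -> [np.float64(0.394), np.float64(-0.0416), np.float64(0.0019), np.float64(-0.2011)]
(444.4, -50, 166, 94.3) -> [np.float64(0.3413), np.float64(-0.0349), np.float64(0.0019), np.float64(-0.2011)]
```

Call:
{"fn": "move_arm", "kwargs": {"moves": [[0.394,-0.042,0,-0.2],[0.394,-0.042,0,-0.2],[0.394,-0.042,0,-0.2],[0.394,-0.042,0,-0.2],[0.394,-0.042,0,-0.2],[0.394,-0.042,0,-0.2],[0.394,-0.042,0,-0.2],[0.394,-0.042,0,-0.2],[0.394,-0.042,0,-0.2],[0.394,-0.042,0,-0.2],[0.394,-0.042,0,-0.2]], "jaw": 0.036}}

```text
clock: 24.95
eef_pos: [443.4, 2.7, 166.2]
eef_rot: [-3.14, -0.0, 1.644]
wrist_force: [-0.2, -0.7, 0.4]
finger_gap: 36.0
finger_force: 0.0
```

```bash
python3 -c "
from h import *
castings(); to((444.4,3.1,45,94.3))"
```

```text
strip 1124 [439.4  68.2] [15.5 39.4] yaw 4.4 z 70.4
strip 968 [444.7   3. ] [15.6 40.1] yaw 4.3 z 70.4
strip 988 [528.1   9.8] [16.9 39.7] yaw 3.7 z 70.3
now [443.5   2.4 166.4] yaw 94.15 F [0.4 0.8 0. ] gap 35.6 grip 0.0 t 25.0
(444.4, 3.1, 45, 94.3) -> [np.float64(0.0006), np.float64(0.0009), np.float64(0.1214), np.float64(-0.0025)]
```

Call:
{"fn": "move_arm", "kwargs": {"moves": [[0.001,0.001,0.04,-0.002],[0.001,0.001,0.08,-0.002],[0.001,0.001,0.105,-0.002],[0.001,0.001,0.115,-0.002],[0.001,0.001,0.121,-0.002],[0.001,0.001,0.121,-0.002],[0.001,0.001,0.121,-0.002]]}}

```text
clock: 25.7
eef_pos: [445.3, 4.2, 47.0]
eef_rot: [3.14, 0.0, 1.646]
wrist_force: [-0.6, 0.3, -0.9]
finger_gap: 35.6
finger_force: 0.0
```

Call:
{"fn": "move_arm", "kwargs": {"moves": [[0,0,0,0],[0,0,0,0],[0,0,0,0],[0,0,0,0],[0,0,0,0],[0,0,0,0]], "jaw": 0.008}}

```text
clock: 26.3
eef_pos: [444.9, 4.5, 46.4]
eef_rot: [3.141, 0.0, 1.647]
wrist_force: [-0.8, 0.4, 5.9]
finger_gap: 15.8
finger_force: 45.0
```

Call:
{"fn": "move_arm", "kwargs": {"moves": [[0,0,-0.01,0],[0,0,-0.02,0],[0,0,-0.035,0],[0,0,-0.05,0],[0,0,-0.065,0],[0,0,-0.08,0],[0,0,-0.09,0],[0,0,-0.09,0]]}}

```text
clock: 27.1
eef_pos: [445.2, 4.5, 137.4]
eef_rot: [3.139, 0.0, 1.647]
wrist_force: [0.1, 0.2, -3.2]
finger_gap: 15.6
finger_force: 45.0
```

```bash
python3 -c "
from h import *
to((445,-323.5,135,82.8),(445,-323.5,45,82.8))"
```

```text
now [445.2   4.5 137.4] yaw 94.36 F [ 0.1  0.2 -3.2] gap 15.6 grip 45.0 t 27.1
(445, -323.5, 135, 82.8) -> [np.float64(-0.327), np.float64(-0.0251), np.float64(0.0024), np.float64(0.2017)]
(445, -323.5, 45, 82.8) -> [np.float64(-0.327), np.float64(-0.0251), np.float64(0.0924), np.float64(0.2017)]
```

Call:
{"fn": "move_arm", "kwargs": {"moves": [[-0.02,-0.002,0,0],[-0.05,-0.004,0,0.03],[-0.085,-0.007,0,0.05],[-0.12,-0.01,0,0.08],[-0.155,-0.012,0,0.1],[-0.19,-0.015,0,0.12],[-0.225,-0.018,0,0.14],[-0.26,-0.02,0,0.16],[-0.29,-0.023,0,0.18],[-0.315,-0.025,0,0.2],[-0.326,-0.025,0,0.202],[-0.326,-0.025,0,0.202]]}}

```text
clock: 28.3
eef_pos: [444.2, -322.9, 135.2]
eef_rot: [-3.141, -0.001, 1.444]
wrist_force: [-0.4, -0.1, -1.1]
finger_gap: 15.4
finger_force: 45.0
```

Call:
{"fn": "move_arm", "kwargs": {"moves": [[0,0,0.02,0],[0,0,0.04,0],[0,0,0.06,0],[0,0,0.075,0],[0,0,0.085,0],[0,0,0.09,0],[0,0,0.09,0]]}}

```text
clock: 29.0
eef_pos: [444.4, -321.9, 45.7]
eef_rot: [-3.141, -0.0, 1.445]
wrist_force: [-0.2, 0.8, -2.3]
finger_gap: 15.8
finger_force: 45.0
```

```bash
python3 -c "
from h import *
to((445,-322.1,40.5,82.8))"
```

```text
now [ 444.4 -321.9   45.7] yaw 82.82 F [-0.2  0.8 -2.3] gap 15.8 grip 45.0 t 29.0
(445, -322.1, 40.5, 82.8) -> [np.float64(-0.0001), np.float64(0.0006), np.float64(0.0052), np.float64(0.0003)]
```

Call:
{"fn": "move_arm", "kwargs": {"moves": [[0,0.001,0.002,0],[0,0.001,0.004,0],[0,0.001,0.005,0],[0,0.001,0.0055,0],[0,0.001,0.0055,0],[0,0.001,0.0055,0]]}}

```text
clock: 29.6
eef_pos: [445.4, -322.7, 40.5]
eef_rot: [3.142, 0.0, 1.445]
wrist_force: [-0.4, -0.3, -1.8]
finger_gap: 15.5
finger_force: 45.0
```

Call:
{"fn": "move_arm", "kwargs": {"moves": [[0,0,0,0],[0,0,0,0],[0,0,0,0],[0,0,0,0],[0,0,0,0],[0,0,-0.03,0],[0,0,-0.07,0],[0,0,-0.11,0],[0,0,-0.13,0],[0,0,-0.13,0]], "jaw": 0.036}}

```text
clock: 30.6
eef_pos: [446.3, -323.3, 173.5]
eef_rot: [3.137, 0.003, 1.445]
wrist_force: [0.5, -0.2, -1.1]
finger_gap: 35.8
finger_force: 0.0
```

```bash
python3 -c "
from h import *
castings(64,((380,600),(-460,-200))); to((439.3,68,166,94.3))"
```

```text
strip 888 [ 444.  -324.1] [16.1 40.3] yaw -6.9 z 64.4
strip 767 [ 434.8 -393. ] [16.2 40.5] yaw -7.6 z 64.4
now [ 445.7 -322.8  171.2] yaw 82.78 F [-0.1  0.4 -0. ] gap 36.2 grip 0.0 t 30.6
(439.3, 68, 166, 94.3) -> [np.float64(0.3869), np.float64(-0.0554), np.float64(0.0052), np.float64(-0.201)]
```

Places 1 and 2 are good. Next is casting 3.

Call:
{"fn": "move_arm", "kwargs": {"moves": [[0.387,-0.055,0.005,-0.201],[0.387,-0.055,0.005,-0.201],[0.387,-0.055,0.005,-0.201],[0.387,-0.055,0.005,-0.201],[0.387,-0.055,0.005,-0.201],[0.387,-0.055,0.005,-0.201],[0.387,-0.055,0.005,-0.201],[0.387,-0.055,0.005,-0.201],[0.387,-0.055,0.005,-0.201],[0.387,-0.055,0.005,-0.201],[0.387,-0.055,0.005,-0.201],[0.387,-0.055,0.005,-0.201]]}}

```text
clock: 31.85
eef_pos: [439.5, 67.2, 165.0]
eef_rot: [-3.141, 0.0, 1.644]
wrist_force: [0.1, -0.2, 0.6]
finger_gap: 36.2
finger_force: 0.0
```

```bash
python3 -c "
from h import *
castings(); to((439.4,68.2,45,94.3))"
```

```text
strip 971 [439.5  68.5] [16.2 39.7] yaw 4.1 z 70.4
strip 253 [526.7  22.3] [10.8 16.5] yaw -86.4 z 70.1
now [439.5  67.2 165.2] yaw 94.19 F [-0.7  2.  -0.1] gap 35.8 grip 0.0 t 31.9
(439.4, 68.2, 45, 94.3) -> [np.float64(0.001), np.float64(-0.0), np.float64(0.1202), np.float64(-0.0018)]
```

Call:
{"fn": "move_arm", "kwargs": {"moves": [[0.001,0,0.04,-0.002],[0.001,0,0.08,-0.002],[0.001,0,0.105,-0.002],[0.001,0,0.115,-0.002],[0.001,0,0.12,-0.002],[0.001,0,0.12,-0.002],[0.001,0,0.12,-0.002]]}}

```text
clock: 32.6
eef_pos: [440.1, 69.2, 46.5]
eef_rot: [3.14, 0.0, 1.648]
wrist_force: [-0.8, 0.1, 0.7]
finger_gap: 36.3
finger_force: 0.0
```

Call:
{"fn": "move_arm", "kwargs": {"moves": [[0,0,0,0],[0,0,0,0],[0,0,0,0],[0,0,0,0],[0,0,0,0],[0,0,0,0]], "jaw": 0.008}}

```text
clock: 33.2
eef_pos: [439.7, 69.3, 45.9]
eef_rot: [3.141, 0.0, 1.648]
wrist_force: [-1.0, -0.2, 5.7]
finger_gap: 15.8
finger_force: 45.0
```

Call:
{"fn": "move_arm", "kwargs": {"moves": [[0,0,-0.01,0],[0,0,-0.02,0],[0,0,-0.035,0],[0,0,-0.05,0],[0,0,-0.065,0],[0,0,-0.08,0],[0,0,-0.09,0],[0,0,-0.09,0]]}}

```text
clock: 34.0
eef_pos: [439.9, 69.3, 136.9]
eef_rot: [3.139, 0.0, 1.648]
wrist_force: [-0.6, -0.3, -0.9]
finger_gap: 15.8
finger_force: 45.0
```

```bash
python3 -c "
from h import *
to((454,-254,135,82.8))"
```

```text
now [439.9  69.3 136.9] yaw 94.41 F [-0.6 -0.3 -0.9] gap 15.8 grip 45.0 t 34.0
(454, -254, 135, 82.8) -> [np.float64(-0.3234), np.float64(-0.0108), np.float64(0.0019), np.float64(0.2027)]
```

Call:
{"fn": "move_arm", "kwargs": {"moves": [[-0.02,-0.001,0,0],[-0.05,-0.002,0,0.03],[-0.085,-0.003,0,0.05],[-0.12,-0.004,0,0.08],[-0.155,-0.005,0,0.1],[-0.19,-0.006,0,0.12],[-0.225,-0.007,0,0.14],[-0.26,-0.008,0,0.16],[-0.29,-0.009,0,0.18],[-0.315,-0.01,0,0.2],[-0.3225,-0.011,0,0.203],[-0.3225,-0.011,0,0.203]]}}

```text
clock: 35.2
eef_pos: [452.8, -253.4, 134.8]
eef_rot: [-3.141, -0.001, 1.444]
wrist_force: [-0.0, 0.2, -2.0]
finger_gap: 15.8
finger_force: 45.0
```

Call:
{"fn": "move_arm", "kwargs": {"moves": [[0,0,0.02,0],[0,0,0.04,0],[0,0,0.06,0],[0,0,0.075,0],[0,0,0.085,0],[0,0,0.09,0],[0,0,0.09,0]]}}

```text
clock: 35.9
eef_pos: [453.2, -252.6, 45.2]
eef_rot: [-3.141, -0.0, 1.445]
wrist_force: [0.3, 0.5, -1.2]
finger_gap: 15.7
finger_force: 45.0
```

```bash
python3 -c "
from h import *
to((454,-253.1,39.9,82.8))"
```

```text
now [ 453.2 -252.6   45.2] yaw 82.82 F [ 0.3  0.5 -1.2] gap 15.7 grip 45.0 t 35.9
(454, -253.1, 39.9, 82.8) -> [np.float64(-0.0004), np.float64(0.0008), np.float64(0.0053), np.float64(0.0003)]
```

Call:
{"fn": "move_arm", "kwargs": {"moves": [[0,0.001,0.002,0],[0,0.001,0.004,0],[0,0.001,0.005,0],[0,0.001,0.0055,0],[0,0.001,0.0055,0],[0,0.001,0.0055,0]]}}

```text
clock: 36.5
eef_pos: [454.3, -253.3, 40.0]
eef_rot: [3.141, 0.0, 1.445]
wrist_force: [-0.5, 0.3, -1.7]
finger_gap: 15.9
finger_force: 45.0
```

Call:
{"fn": "move_arm", "kwargs": {"moves": [[0,0,0,0],[0,0,0,0],[0,0,0,0],[0,0,0,0],[0,0,0,0],[0,0,-0.03,0],[0,0,-0.07,0],[0,0,-0.11,0],[0,0,-0.13,0],[0,0,-0.13,0]], "jaw": 0.036}}

```text
clock: 37.5
eef_pos: [455.2, -253.9, 172.9]
eef_rot: [3.137, 0.002, 1.445]
wrist_force: [0.4, 0.5, -1.2]
finger_gap: 36.3
finger_force: 0.0
```

```bash
python3 -c "
from h import *
castings(64,((380,600),(-460,-200))); to((528,9.5,166,94.3))"
```

```text
strip 896 [ 452.9 -254.5] [16.1 40.6] yaw -6.9 z 64.4
strip 753 [ 444.2 -323.7] [15.3 40. ] yaw -7.5 z 64.5
strip 306 [ 433.6 -402.9] [15.2 20.2] yaw -7.4 z 64.4
now [ 454.5 -253.5  170.6] yaw 82.78 F [ 0.1  0.1 -0.4] gap 36.3 grip 0.0 t 37.5
(528, 9.5, 166, 94.3) -> [np.float64(0.2701), np.float64(0.0398), np.float64(0.0046), np.float64(-0.201)]
```

The near row is filled. Next is casting 5.

Call:
{"fn": "move_arm", "kwargs": {"moves": [[0.27,0.04,0.005,-0.201],[0.27,0.04,0.005,-0.201],[0.27,0.04,0.005,-0.201],[0.27,0.04,0.005,-0.201],[0.27,0.04,0.005,-0.201],[0.27,0.04,0.005,-0.201],[0.27,0.04,0.005,-0.201],[0.27,0.04,0.005,-0.201],[0.27,0.04,0.005,-0.201],[0.27,0.04,0.005,-0.201]]}}

```text
clock: 38.55
eef_pos: [527.6, 8.4, 164.7]
eef_rot: [-3.141, 0.0, 1.644]
wrist_force: [-0.0, -0.8, -0.1]
finger_gap: 36.1
finger_force: 0.0
```

```bash
python3 -c "
from h import *
castings(); to((528,9.5,45,94.3))"
```

```text
strip 977 [527.9   7.4] [16.  40.1] yaw 3.9 z 70.4
now [527.7   8.5 164.8] yaw 94.22 F [-0.6 -0.4  0.3] gap 35.8 grip 0.0 t 38.6
(528, 9.5, 45, 94.3) -> [np.float64(0.0009), np.float64(0.0004), np.float64(0.1198), np.float64(-0.0015)]
```

Call:
{"fn": "move_arm", "kwargs": {"moves": [[-0.001,0.0005,0.04,-0.002],[-0.001,0.0005,0.08,-0.002],[-0.001,0.0005,0.105,-0.002],[-0.001,0.0005,0.115,-0.002],[-0.001,0.0005,0.12,-0.002],[-0.001,0.0005,0.12,-0.002],[-0.001,0.0005,0.12,-0.002]]}}

```text
clock: 39.3
eef_pos: [529.1, 8.5, 46.2]
eef_rot: [3.14, 0.0, 1.648]
wrist_force: [-0.3, -0.4, -0.5]
finger_gap: 36.0
finger_force: 0.0
```

Call:
{"fn": "move_arm", "kwargs": {"moves": [[0,0,0,0],[0,0,0,0],[0,0,0,0],[0,0,0,0],[0,0,0,0],[0,0,0,0]], "jaw": 0.008}}

```text
clock: 39.9
eef_pos: [528.6, 8.6, 45.4]
eef_rot: [3.141, -0.0, 1.648]
wrist_force: [-1.4, 0.3, 5.6]
finger_gap: 15.7
finger_force: 45.0
```

Call:
{"fn": "move_arm", "kwargs": {"moves": [[0,0,-0.01,0],[0,0,-0.02,0],[0,0,-0.035,0],[0,0,-0.05,0],[0,0,-0.07,0],[0,0,-0.09,0],[0,0,-0.11,0],[0,0,-0.12,0],[0,0,-0.12,0]]}}

```text
clock: 40.8
eef_pos: [528.9, 8.6, 166.4]
eef_rot: [3.139, 0.0, 1.648]
wrist_force: [-0.5, 0.1, -2.1]
finger_gap: 16.0
finger_force: 45.0
```

```bash
python3 -c "
from h import *
to((534.3,-334.3,165,82.8))"
```

```text
now [528.9   8.6 166.4] yaw 94.41 F [-0.5  0.1 -2.1] gap 16.0 grip 45.0 t 40.8
(534.3, -334.3, 165, 82.8) -> [np.float64(-0.3423), np.float64(-0.021), np.float64(0.0014), np.float64(0.2027)]
```

Call:
{"fn": "move_arm", "kwargs": {"moves": [[-0.02,-0.001,0,0],[-0.05,-0.003,0,0.03],[-0.085,-0.005,0,0.05],[-0.12,-0.007,0,0.08],[-0.155,-0.01,0,0.1],[-0.19,-0.012,0,0.12],[-0.225,-0.014,0,0.14],[-0.26,-0.016,0,0.16],[-0.3,-0.018,0,0.18],[-0.33,-0.02,0,0.2],[-0.342,-0.021,0,0.203],[-0.342,-0.021,0,0.203]]}}

```text
clock: 42.0
eef_pos: [533.2, -334.8, 163.6]
eef_rot: [-3.14, -0.001, 1.443]
wrist_force: [0.3, -0.0, -2.3]
finger_gap: 16.0
finger_force: 45.0
```

Call:
{"fn": "move_arm", "kwargs": {"moves": [[0,0,0.03,0],[0,0,0.06,0],[0,0,0.085,0],[0,0,0.105,0],[0,0,0.115,0],[0,0,0.12,0],[0,0,0.12,0]]}}

```text
clock: 42.7
eef_pos: [534.0, -333.5, 45.1]
eef_rot: [-3.142, -0.0, 1.445]
wrist_force: [-0.3, 0.4, -0.9]
finger_gap: 15.8
finger_force: 45.0
```

```bash
python3 -c "
from h import *
to((534.3,-333.7,39.4,82.8))"
```

```text
now [ 534.  -333.5   45.1] yaw 82.82 F [-0.3  0.4 -0.9] gap 15.8 grip 45.0 t 42.7
(534.3, -333.7, 39.4, 82.8) -> [np.float64(-0.0002), np.float64(0.0003), np.float64(0.0057), np.float64(0.0003)]
```

Call:
{"fn": "move_arm", "kwargs": {"moves": [[0,0,0.002,0],[0,0,0.004,0],[0,0,0.005,0],[0,0,0.0058,0],[0,0,0.0058,0],[0,0,0.0058,0]]}}

```text
clock: 43.3
eef_pos: [533.9, -334.1, 39.4]
eef_rot: [3.141, 0.0, 1.445]
wrist_force: [-0.2, 1.5, 1.1]
finger_gap: 16.2
finger_force: 45.0
```

Call:
{"fn": "move_arm", "kwargs": {"moves": [[0,0,0,0],[0,0,0,0],[0,0,0,0],[0,0,0,0],[0,0,0,0],[0,0,-0.03,0],[0,0,-0.07,0],[0,0,-0.11,0],[-0.04,-0.03,-0.15,0],[-0.08,-0.05,-0.19,0],[-0.1,-0.05,-0.2,0],[-0.1,-0.05,-0.2,0]], "jaw": 0.036}}

```text
clock: 44.5
eef_pos: [470.3, -430.9, 243.1]
eef_rot: [3.137, 0.004, 1.441]
wrist_force: [0.2, 0.8, 0.2]
finger_gap: 36.1
finger_force: 0.0
```

```bash
python3 -c "
from h import *
castings(64,((380,600),(-460,-200)))
c=cam('wrist'); P=cloud(c).reshape(-1,3)
A=P[(abs(P[:,0]-490)<150)&(abs(P[:,1]+330)<170)&(P[:,2]>28)&(P[:,2]<40)]; print('body top z',np.percentile(A[:,2],[5,50,95]).round(1))
t=cam('top','end.png'); cv2.imwrite('pics/endc.png',cv2.resize(t['frame'][90:290,130:530],None,fx=2,fy=2,interpolation=cv2.INTER_CUBIC)); Q=cloud(t)
A=Q[120:185,265:350].reshape(-1,3); A=A[(A[:,2]>90)&(A[:,2]<150)]; print('ball',A.mean(0).round(1))
A=Q[180:285,255:375].reshape(-1,3); print('left in mould >55:',(A[:,2]>56).sum())
A=Q[170:260,130:222].reshape(-1,3); print('high pts at stand',((A[:,2]>159)&(A[:,0]<520)).sum()); to((460,-300,250,82))
"
```

```text
strip 864 [ 452.9 -254.6] [16.3 39.8] yaw -7.4 z 64.4
strip 734 [ 444.  -324.1] [16.2 39.5] yaw -7.6 z 64.5
strip 735 [ 532.3 -335.5] [16.4 39.5] yaw -7.8 z 64.3
strip 636 [ 434.5 -393.4] [16.3 39.4] yaw -7.7 z 64.4
body top z [32.6 34.2 35.6]
ball [690.6  17.4 117.3]
left in mould >55: 1020
high pts at stand 333
now [ 471.6 -426.4  238.2] yaw 82.78 F [0.1 1.2 0.1] gap 36.1 grip 0.0 t 44.6
(460, -300, 250, 82) -> [np.float64(0.1239), np.float64(-0.0274), np.float64(-0.0118), np.float64(0.0136)]
```

View pics/endc.png

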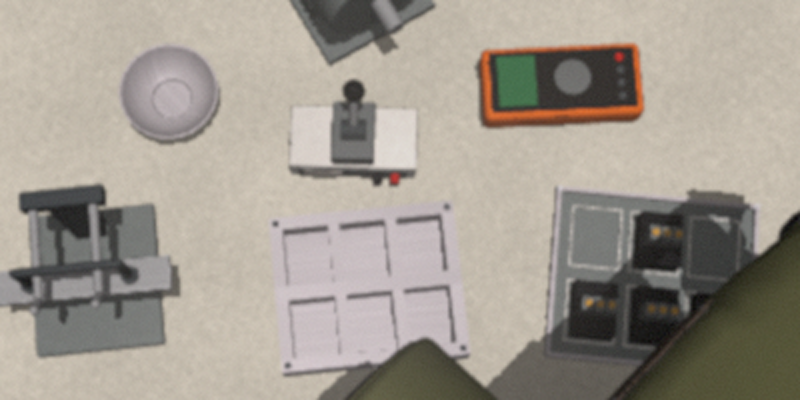

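The final view shows the mould empty, the lever off, the bar across both hooks, three castings in the near row and one in far place 5. The meter and dish haven't moved.

```bash
python3 -c "
from h import *
print(manip.sign_off())"
```

```text
the job is handed in; nothing more can be done
None
```

The job is done and handed in: the supply is off, the bar hangs across both hooks of the stand, and all four castings are on the tray, three in the near row and one in far-row place 5. The sign-off returned no verdict.

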